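# Prop the paint bin's flap and fetch the pot

### The job

Use the tall wooden stamp to push the spring-closed flap of the white paint bin aside and stand the stamp upright in the bin's square recess, so that it keeps the flap open. Then take the paint pot out of the bin and stand it upright, wholly on the round cork coaster. Leave the stamp standing there, holding the flap open.

Things in the scene. Friction and masses are not known exactly. Their poses are not given: they have to be found in the camera images.
- bin: White paint bin, a block 160 (x) by 235 (y) by 60 mm high, fixed. Origin: centre of its underside, z up; z here is mm above the table. Flat top (deck) at z 60. In its +y half the open well with the pot: x -55 to 65, y 0 to 105, floor at z 10. In its -y half a square recess for the stamp: 64 mm wide, centre x 33, y -42.5, floor at z 45. The closed flap covers both.
- flap (a joint): Angle of the flap, a flat clear plate with grey frame at z 62 to 67, on an upright pin at bin x -60, y -87.5 (head radius 12, top z 76). Closed (0) it covers bin x -60 to 70, y -102.5 to 112.5. It turns level, clockwise from above, to 1.75 rad, out over the bin's +x side (up to 180 mm beyond) and -y end; a weak spring (0.02 N m shut, 0.05 open) shuts it.
- lip (a point): The flap's upright metal lip, turning with it: 4 mm thick, z 67 to 92, along the plate's whole -x edge (closed: bin y -71.5 to 112.5). The point is on the pushing face, at half height, where bin y is -42.5 when closed. Push it towards bin +x with the stamp's foot at z 69 to 80: straight along y -42.5, from x -95 or less to x 33 over the recess, opens it to 1.3 rad.
- stamp: The tall wooden stamp used as the prop, loose, standing upright on the table: a round foot of 42 mm diameter and 45 mm height, above it (from 55 mm up) a round grip of 28 mm diameter, 105 mm high in all, about 0.3 kg. Origin: centre of its underside; z up. (A lower, wider stamp of the same wood, 48 mm high, stands nearby and is not used.)
- pot: The paint pot, loose, standing upright in the bin's well under the flap: a round white pot with a black lid, 36 mm diameter, 44 mm high, about 0.07 kg. Origin: centre of its underside; z up. Around it at least 25 mm of free floor on every side.
- coaster: Round cork coaster, 110 mm diameter, 5 mm thick, fixed flat on the table. Origin: centre of its underside.
Not all that is in view belongs to the job. What is shaped like the stamp but purple is not meant.

How it is judged (in metres and radians):
On the way:
1. the stamp stands released in the recess and holds the flap open, the pot still in the well (value of joint flap above 1 rad and x of stamp in the frame of bin between 0.015 and 0.051 m and y of stamp in the frame of bin between -0.0605 and -0.0245 m and z of stamp in the frame of bin below 0.05 m and angle between stamp's own z axis and vertical below 0.17 rad and contact force between stamp and the arm below 0.1 N and contact force between stamp and the fingers below 0.1 N and z of pot in the frame of bin below 0.03 m and y of pot in the frame of bin above 0 m and distance between pot and bin below 0.13 m), for 0.3 s.
At the end, for the whole second after the job is handed in: The pot stands upright (within 10 degrees), still and released, its whole base on the coaster (within 38 mm of its centre); the stamp stands upright (within 10 degrees), released, on the recess floor (within 18 mm of its centre along each side); the flap rests open by over 1.0 rad (value of joint flap above 1 rad and x of stamp in the frame of bin between 0.015 and 0.051 m and y of stamp in the frame of bin between -0.0605 and -0.0245 m and z of stamp in the frame of bin below 0.05 m and angle between each of stamp, pot's own z axis and vertical below 0.17 rad and contact force between stamp and the arm below 0.1 N and contact force between each of stamp, pot and the fingers below 0.1 N and horizontal distance between pot and coaster below 0.038 m and height (world z) of pot between 0.002 and 0.008 m and linear speed of each of pot, stamp below 0.02 m/s); the robot touches nothing.
It also fails if it takes over 61 s, if anything falls off the work surface, if the arm or the gripper's body presses on something with over 40 N, if the wrist force passes 120 N, or if a joint passes its speed limit or range.

### The arm

A 7-joint arm with a two-finger parallel gripper is mounted at the origin on the work surface. World frame = base frame: x ahead of the robot, y to its left, z up, the work surface at z = 0. Lengths are in m, angles in degrees, forces in N, time in s.
With the tool pointing down it reaches from about 0.425 to 0.875 m from the base axis. Payload 4.7 kg.
Tool frame: the origin (TCP) lies between the finger pads; the fingertips stand 11 mm ahead of it and the grasp point (between the pads) lies 8 mm behind it (env.tcp_to_tips is the distance from the TCP to the fingertips, in m); z points along the fingers, y is the line along which they close (so a half turn about z gives the same grasp; the last joint's range is limited). The gripper opens to 87 mm and grips with 3 to 60 N. Pads are 19 mm wide; open, the fingers measure 117 mm over their backs; the gripper's body (75 mm by 190 mm) begins 51 mm behind the grasp point.
Start: joints at [-71.499, 18.392, -4.016, 83.108, 1.295, 78.541, -3.26], TCP at [0.198, 0.619, 0.234] pointing down, gripper open.
Joint ranges: [-163.93, 163.93], [-17.29, 119.83], [-79.2, 71.16], [3.27, 140.29], [-89.18, 269.18], [5.43, 117.66], [-154.24, 154.24]. Speed limits (degrees/s): [147.25, 147.25, 180, 180, 180, 180, 180].

### API

Orientations are given as [roll, pitch, yaw] about the fixed x, y, z axes, in that order (R = Rz(yaw) Ry(pitch) Rx(roll)).
In Python, from cell import env, viewer gives the robot as it stands.
- The arm moves only by the tool step_arm, never from a script. Its arguments are lists of equal length, an entry for each row: "delta_pos": the shift along the tool's x, y, z in units of 0.2 m (1.0 is 0.2 m), a list of three; "rot": the turn, a rotation vector about the tool's x, y, z in units of 1.5 rad (1.0 is 1.5 rad), a list of three; "gripper": the gripper command: -1 is shut, 1 is fully open, values between are in proportion. A call has 1 to 20 rows; each row is the pose to reach, as a shift and turn from the pose commanded when the call began, along the tool's axes at that moment; what a row does not reach only later rows make up. A row lasts 1/8 s, in which the tool goes at most 62.5 mm and 10.7 degrees, less where a joint would pass 70% of its speed; a pose out of reach is approached as far as the arm can. A call with a number of a shift or a turn outside -1 to 1 is refused whole. A call with a gripper value outside its range is refused whole. The fingers move at their own pace and stop on an object; "squeeze" is the grip in N (left out, the last holds). Time passes only in rows, so rows that repeat a pose let the fingers close. It gives the time, the measured TCP pose, the force, the opening and the grip force at its end, in the units of the state.
- env.get_obs(): the state, without advancing time (a new reading comes with each control period).
- viewer.read_camera(name): name is "scene" or "top" or "wrist"; returns a dict with "img" (384x512x3 uint8, red, green, blue), "fx", "fy", "cx", "cy" (pixels), "pose" (4x4, takes a point from camera to world coordinates). Camera axes: x right, y down, z forward; pixel columns grow to the right and rows downward; lengths in m; the calibration is good to about 2 mm. A picture is of the moment at which its call begins. There is no depth.
- env.sign_off(): hands the job in; it is judged then, once.
The state is a dict: "time_s": time; "qpos": joint angles; "joint_velocities": joint speeds; "effort": joint torques, N m; "tool_pos": TCP position; "tool_rot": TCP orientation; "force": force on the tool from outside, world axes, zero at the start; "wrist_torque": the same for the moment, N m; "grip_width": finger opening in m; "grasp_force": force on a finger pad.
Only numpy, scipy, OpenCV 4.12 (cv2) and the standard library are available. Lean on these libraries where they do the work, as an engineer would, in place of code of your own. Each camera call takes 0.05 s, during which the arm holds its last target. There are 200 camera calls.

## Working session

There is one attempt and no reset: what is moved stays moved. The work goes in short steps, Python scripts to look and compute and a tool call to move; the robot and the scene stay as the last step left them, time stands still between calls to the robot, and variables do not carry over. Pictures are saved under pics/ and viewed, at most 10 in all, crops included, and the job is handed in when it is done.

Besides the shell and the picture viewer there is one more tool, called after "Request:" as name(argument=value, ...), one argument or row to a line, values as JSON. step_arm: Moves the arm, as the interface text tells. Shifts and turns lie within -1 to 1; 1 stands for 0.2 m of shift or 1.5 rad of turn. Its arguments: {"type":"object","properties":{"delta_pos":{"type":"array"},"rot":{"type":"array"},"gripper":{"type":"array"},"squeeze":{"type":"number"}},"required":["delta_pos","rot","gripper"]}

```bash
mkdir -p pics; ls
python3 - <<'E'
from cell import env, viewer
import cv2, numpy as np, pickle
d={}
for n in ["top","scene"]:
    c=viewer.read_camera(n); d[n]=c
    cv2.imwrite(f"pics/{n}0.png",cv2.resize(c["img"][:,:,::-1],(800,600),interpolation=cv2.INTER_CUBIC))
    print(n,c["fx"],c["fy"],c["cx"],c["cy"],np.round(c["pose"],3).tolist())
pickle.dump(d,open("cams.pkl","wb"))
o=env.get_obs();print(o["tool_pos"],o["tool_rot"],o["time_s"],o["grip_width"],o["force"])
E
```

```text
pics
top 371.90068712291907 371.90068712291907 251.4248353745403 191.2159559819347 [[0.027, -0.995, 0.091, 0.454], [-0.999, -0.024, 0.035, -0.037], [-0.032, -0.092, -0.995, 1.04], [0.0, 0.0, 0.0, 1.0]]
scene 447.1697279644235 447.1697279644235 256.9058161197146 180.03244178077216 [[0.114, 0.58, -0.806, 1.394], [0.993, -0.078, 0.085, -0.123], [-0.013, -0.811, -0.585, 0.686], [0.0, 0.0, 0.0, 1.0]]
[0.19742128 0.61877144 0.23257131] [-1.79899860e+02  5.94022913e-03  1.62309825e+02] 0.1 0.08699954950883322 [-0.38222862  0.05238277  0.37351492]
```

View pics/top0.png

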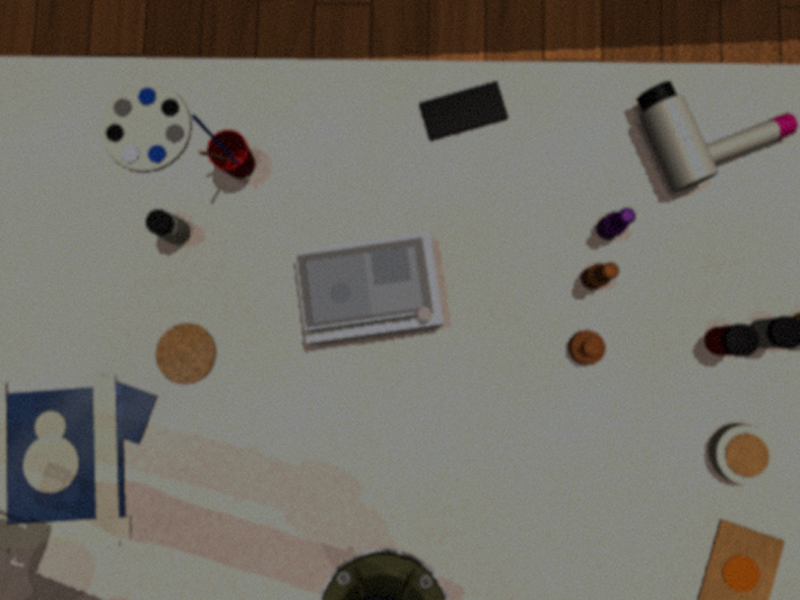

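View pics/scene0.png

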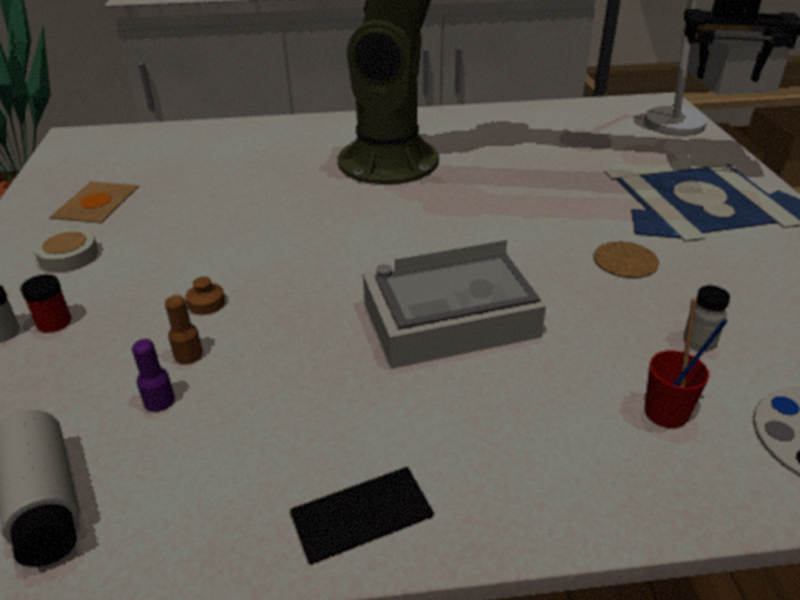

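The top view shows the bin at about (370,290), the coaster at (185,353) and the pot under the flap at (340,293). There are three stamp-like things: purple (613,225), tall brown (600,275) and low wide brown (587,347). The tall brown one fits, because it's wood and tall. Next is one enlarged mosaic to confirm that and to measure.

Run:
```python
import cv2,numpy as np,pickle
d=pickle.load(open("cams.pkl","rb"))
def crop(n,x,y,w,h):
    a=d[n]["img"][y:y+h,x:x+w,::-1]; a=cv2.resize(a,(400,300),interpolation=cv2.INTER_CUBIC)
    return cv2.convertScaleAbs(a,alpha=1.7)
m=np.vstack([np.hstack([crop("top",186,147,100,75),crop("top",340,135,100,75)]),np.hstack([crop("scene",230,150,120,90),crop("scene",70,173,120,90)])])
cv2.imwrite("pics/mos.png",m)
open("h.py","w").write('''
import numpy as np,pickle
d=pickle.load(open("cams.pkl","rb"))
def ray(c,u,v):
    P=np.array(c["pose"]); r=P[:3,:3]@np.array([(u-c["cx"])/c["fx"],(v-c["cy"])/c["fy"],1]); return P[:3,3],r
def at(c,u,v,z):
    o,r=ray(c,u,v); return (o+r*(z-o[2])/r[2])[:2]
def proj(c,p):
    P=np.array(c["pose"]); q=P[:3,:3].T@(np.array(p)-P[:3,3]); return np.array([c["fx"]*q[0]/q[2]+c["cx"],c["fy"]*q[1]/q[2]+c["cy"]])
''')
from h import *
for n,(x,y,w,h) in {"top":(90,195,60,60),"scene":(370,145,60,45)}.items():
    a=cv2.cvtColor(d[n]["img"][y:y+h,x:x+w],cv2.COLOR_RGB2HSV)
    k=cv2.morphologyEx(((a[:,:,1]>70)&(a[:,:,0]<25)).astype(np.uint8),cv2.MORPH_OPEN,np.ones((3,3)))
    _,_,s,ce=cv2.connectedComponentsWithStats(k); i=1+np.argmax(s[1:,4]); print(n,s[i],ce[i]+[x,y],at(d[n],*(ce[i]+[x,y]),.005))
```

```text
top [  10   12   38   38 1163] [118.44797936 225.75150473] [0.44219123 0.36937587]
scene [ 10  10  42  23 746] [400.41018767 165.80831099] [0.4424334  0.36768381]
```

View pics/mos.png

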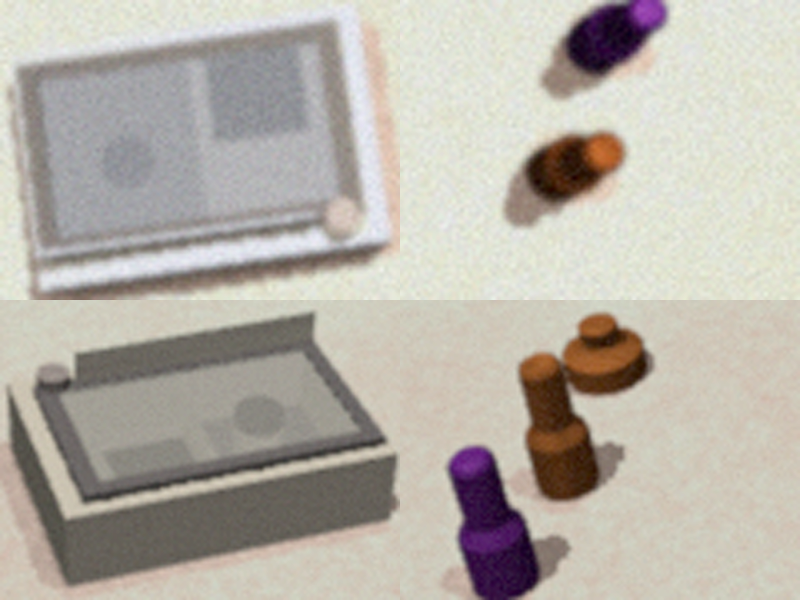

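The mosaic confirms the tall brown stamp: its grip top is at (603,152) top view and (541,367) scene view. The purple one sits beside it and the low one behind. Bin corners, pin head (342,217) and pot lid (128,160) are readable through the flap.

Run:
```python
from h import *
from scipy.optimize import least_squares
T=lambda m,o=(186,147),s=4:(np.array(m)+.5)/s-.5+o
S=lambda m,o=(230,150):(np.array(m)-[0,300]+.5)/(10/3)-.5+o
t,s=d["top"],d["scene"]
obs=[(t,T((355,8)),(80,-117.5,60)),(t,T((386,243)),(-80,-117.5,60)),(t,T((38,292)),(-80,117.5,60)),(t,T((15,66)),(80,117.5,60)),(t,T((342,217)),(-60,-87.5,76)),
(s,S((70,518)),(80,-117.5,60)),(s,S((397,455)),(80,117.5,60)),(s,S((10,385)),(-80,-117.5,60)),(s,S((72,583)),(80,-117.5,0)),(s,S((53,374)),(-60,-87.5,76))]
def W(p,b):
    c,n=np.cos(p[2]),np.sin(p[2]); return np.array([p[0]+(c*b[0]-n*b[1])/1e3,p[1]+(n*b[0]+c*b[1])/1e3,b[2]/1e3])
f=lambda p:np.concatenate([proj(c,W(p,b))-q for c,q,b in obs])
r=least_squares(f,[.53,.05,0],loss="soft_l1"); print("bin",r.x,np.degrees(r.x[2])); print(np.round(r.fun.reshape(-1,2),1).tolist())
p=r.x;c,n=np.cos(p[2]),np.sin(p[2])
inv=lambda w:(np.array([[c,n],[-n,c]])@(np.array(w)-p[:2])*1e3)
for nm,w in [("pot top",at(t,*T((128,160)),.054)),("pot scene",at(s,*S((260,415)),.054))]: print(nm,w,inv(w))
ts=lambda m:T((m[0]-400,m[1]),(340,135)); ss=lambda m:S((m[0]-400,m[1]),(70,173))
for nm,w in [("st",at(t,*ts((603,152)),.105)),("st s",at(s,*ss((542,366)),.105)),("pur",at(t,*ts((648,14)),.105)),("pur s",at(s,*ss((472,461)),.105)),("low",at(s,*ss((598,325)),.048)),("foot s z45?",at(s,*ss((559,440)),.045))]: print(nm,w,inv(w))
np.save("bin.npy",p)
for b in [(33,-42.5,45),(-95,-42.5,75),(-60,-42.5,75)]: print(b,W(p,b))
```

```text
bin [0.56089825 0.04095736 0.1706256 ] 9.776126630715776
[[0.1, -0.2], [1.4, 0.3], [0.2, 0.9], [-1.7, -1.8], [0.1, 0.6], [-0.4, 0.4], [1.1, -0.6], [-0.2, -0.5], [-0.5, 1.5], [0.8, -0.2]]
pot top [0.55412907 0.08806674] [ 1.32823512 47.57468905]
pot scene [0.55630256 0.08657429] [ 3.21675631 45.73485869]
st [ 0.59458685 -0.35157785] [ -33.45264041 -392.55538749]
st s [ 0.59796544 -0.35248727] [ -30.27753466 -394.02527798]
pur [ 0.68317344 -0.38024394] [  48.98008375 -435.84711276]
pur s [ 0.68810627 -0.38037577] [  53.81889668 -436.81461737]
low [ 0.47431451 -0.34120675] [-150.21747296 -361.91278059]
foot s z45? [ 0.60083129 -0.35287294] [ -27.51878514 -394.89196634]
(33, -42.5, 45) [0.6006355  0.00467788 0.045     ]
(-95, -42.5, 75) [ 0.47449422 -0.01705638  0.075     ]
(-60, -42.5, 75) [ 0.50898598 -0.01111342  0.075     ]
```

Request:
step_arm(
  delta_pos=[
    [-0.95,-0.55,0],
    [-0.95,-0.55,0],
    [-0.95,-0.55,0],
    [-0.95,-0.55,0],
    [-0.95,-0.55,0],
    [-0.95,-0.55,0],
    [-0.95,-0.55,0],
  ],
  rot=[
    [0,0,0.727],
    [0,0,0.727],
    [0,0,0.727],
    [0,0,0.727],
    [0,0,0.727],
    [0,0,0.727],
    [0,0,0.727],
  ],
  gripper=[1,1,1,1,1,1,1],
)

```text
time_s: 0.98
tool_pos: [0.345, 0.4565, 0.2332]
tool_rot: [-180.0, 0.0, 99.9]
force: [0.5, 0.1, 0.5]
grip_width: 0.0869
grasp_force: 0.0
```

Request:
step_arm(
  delta_pos=[
    [-1,0.545,0],
    [-1,0.545,0],
    [-1,0.545,0],
    [-1,0.545,0],
  ],
  rot=[
    [0,0,0],
    [0,0,0],
    [0,0,0],
    [0,0,0],
  ],
  gripper=[1,1,1,1],
)

```text
time_s: 1.48
tool_pos: [0.4885, 0.275, 0.2336]
tool_rot: [180.0, 0.1, 99.8]
force: [0.4, 0.1, -0.2]
grip_width: 0.087
grasp_force: 0.0
```

Request:
step_arm(
  delta_pos=[
    [-1,0,0],
    [-1,0,0],
    [-1,0,0],
  ],
  rot=[
    [0,0,0],
    [0,0,0],
    [0,0,0],
  ],
  gripper=[1,1,1],
)

```text
time_s: 1.85
tool_pos: [0.5187, 0.0917, 0.2335]
tool_rot: [180.0, -0.0, 100.1]
force: [1.0, -0.5, 0.4]
grip_width: 0.0866
grasp_force: 0.0
```

Request:
step_arm(
  delta_pos=[
    [-1,0,0],
    [-1,0,0],
    [-1,0,0],
    [-1,0,0],
    [-1,0,0],
    [-1,0,0],
  ],
  rot=[
    [0,0,0],
    [0,0,0],
    [0,0,0],
    [0,0,0],
    [0,0,0],
    [0,0,0],
  ],
  gripper=[1,1,1,1,1,1],
)

```text
time_s: 2.6
tool_pos: [0.5529, -0.1009, 0.2332]
tool_rot: [-180.0, -0.1, 100.1]
force: [-0.4, 1.0, 0.1]
grip_width: 0.0871
grasp_force: 0.0
```

Request:
step_arm(
  delta_pos=[
    [-1,0,0],
    [-1,0,0],
    [-1,0,0],
    [-1,0,0],
    [-1,0,0],
    [-1,0,0],
  ],
  rot=[
    [0,0,0],
    [0,0,0],
    [0,0,0],
    [0,0,0],
    [0,0,0],
    [0,0,0],
  ],
  gripper=[1,1,1,1,1,1],
)

```text
time_s: 3.35
tool_pos: [0.588, -0.2972, 0.2334]
tool_rot: [180.0, -0.1, 100.1]
force: [1.0, -0.3, -0.1]
grip_width: 0.0871
grasp_force: 0.0
```

Run:
```python
from cell import env, viewer
import cv2,pickle,numpy as np
from h import *
c=viewer.read_camera("wrist"); pickle.dump(c,open("w1.pkl","wb"))
cv2.imwrite("pics/w1.png",cv2.resize(c["img"][:,:,::-1],(800,600)))
print(np.round(c["pose"],3).tolist(),c["fx"],env.get_obs()["tool_pos"])
for p in [(.5965,-.352,.105),(.5965,-.352,0),(.5965,-.352,.045)]: print(proj(c,p)*1.5625)
```

```text
[[0.985, 0.168, 0.05, 0.575], [0.175, -0.946, -0.272, -0.222], [0.001, 0.276, -0.961, 0.384], [0.0, 0.0, 0.0, 1.0]] 313.0794801952871 [ 0.58797086 -0.2973276   0.23352572]
[398.56368681 376.24819047]
[399.21711334 321.50404667]
[398.98167755 341.22888171]
```

View pics/w1.png

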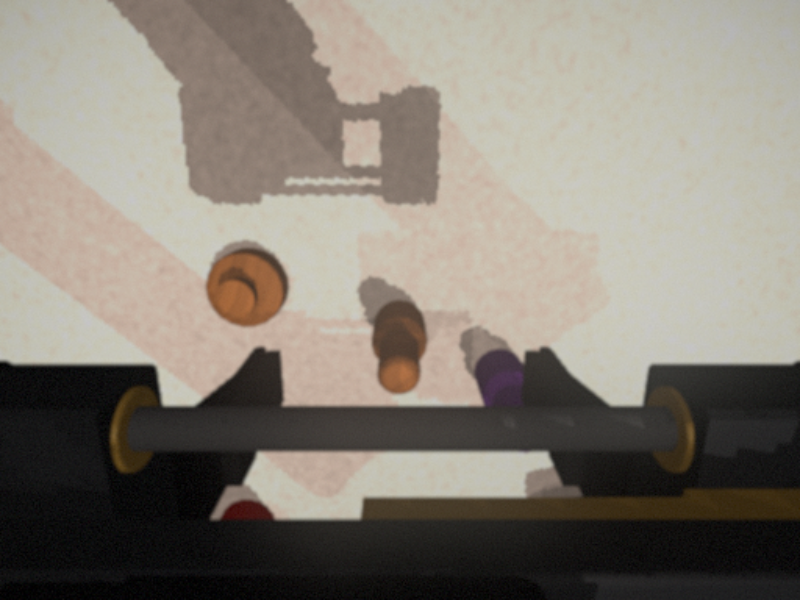

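The wrist view shows the stamp's grip top at (399,374), where I predicted (399,376). I'll descend and grasp.

Request:
step_arm(
  delta_pos=[
    [-0.27,-0.005,0],
    [-0.27,-0.005,0],
    [-0.27,-0.005,0.2],
    [-0.27,-0.005,0.4],
    [-0.27,-0.005,0.6],
    [-0.27,-0.005,0.75],
    [-0.27,-0.005,0.79],
    [-0.27,-0.005,0.79],
    [-0.27,-0.005,0.79],
    [-0.27,-0.005,0.79],
    [-0.27,-0.005,0.79],
    [-0.27,-0.005,0.79],
    [-0.27,-0.005,0.79],
    [-0.27,-0.005,0.79],
    [-0.27,-0.005,0.79],
    [-0.27,-0.005,0.79],
  ],
  rot=[
    [0,0,0],
    [0,0,0],
    [0,0,0],
    [0,0,0],
    [0,0,0],
    [0,0,0],
    [0,0,0],
    [0,0,0],
    [0,0,0],
    [0,0,0],
    [0,0,0],
    [0,0,0],
    [0,0,0],
    [0,0,0],
    [0,0,0],
    [0,0,0],
  ],
  gripper=[1,1,1,1,1,1,1,1,-1,-1,-1,-1,-1,-1,-1,-1],
  squeeze=30,
)

```text
time_s: 5.4
tool_pos: [0.5953, -0.3539, 0.0755]
tool_rot: [180.0, -0.0, 99.8]
force: [-0.3, 0.3, -0.1]
grip_width: 0.0267
grasp_force: 30.0
```

Request:
step_arm(
  delta_pos=[
    [0,0,-0.12],
    [0,0,-0.3],
    [0,-0.1,-0.5],
    [0.15,-0.25,-0.5],
    [0.35,-0.385,-0.5],
    [0.55,-0.385,-0.5],
    [0.75,-0.385,-0.5],
    [0.9,-0.385,-0.5],
    [0.9,-0.385,-0.5],
    [0.9,-0.385,-0.5],
  ],
  rot=[
    [0,0,0],
    [0,0,0],
    [0,0,0],
    [0,0,0],
    [0,0,0],
    [0,0,0],
    [0,0,0],
    [0,0,0],
    [0,0,0],
    [0,0,0],
  ],
  gripper=[-1,-1,-1,-1,-1,-1,-1,-1,-1,-1],
)

```text
time_s: 6.65
tool_pos: [0.4883, -0.1905, 0.1754]
tool_rot: [-180.0, 0.0, 99.8]
force: [-0.1, 0.4, -3.0]
grip_width: 0.0269
grasp_force: 30.0
```

Request:
step_arm(
  delta_pos=[
    [0.1,0,0],
    [0.25,0,0],
    [0.45,0,0],
    [0.65,0,0],
    [0.8,0,0.05],
    [0.86,0,0.13],
    [0.86,0,0.13],
    [0.86,0,0.13],
    [0.86,0,0.13],
  ],
  rot=[
    [0,0,0],
    [0,0,0],
    [0,0,0],
    [0,0,0],
    [0,0,0],
    [0,0,0],
    [0,0,0],
    [0,0,0],
    [0,0,0],
  ],
  gripper=[-1,-1,-1,-1,-1,-1,-1,-1,-1],
)

```text
time_s: 7.78
tool_pos: [0.4598, -0.0217, 0.15]
tool_rot: [179.9, 0.0, 99.7]
force: [0.5, 0.5, -2.4]
grip_width: 0.027
grasp_force: 30.0
```

Run:
```python
from cell import env, viewer
import cv2,pickle,numpy as np
from h import *
a=[]
for n,(x,y,w,h) in {"scene":(190,70,160,120),"top":(186,147,100,75)}.items():
    c=viewer.read_camera(n); d[n]=c
    a.append(cv2.convertScaleAbs(cv2.resize(c["img"][y:y+h,x:x+w,::-1],(400,300),interpolation=cv2.INTER_CUBIC),alpha=1.7))
c=viewer.read_camera("wrist"); d["wrist"]=c
a.append(cv2.resize(c["img"][:,:,::-1],(400,300))); a.append(a[2]*0)
cv2.imwrite("pics/m2.png",np.vstack([np.hstack(a[:2]),np.hstack(a[2:])]))
pickle.dump(d,open("m2.pkl","wb"))
o=env.get_obs();print(o["tool_pos"],o["tool_rot"],o["grasp_force"])
p=np.load("bin.npy");cc,s=np.cos(p[2]),np.sin(p[2]);print(np.array([[cc,s],[-s,cc]])@(o["tool_pos"][:2]-p[:2]))
```

```text
[ 0.45958105 -0.02089577  0.14989724] [1.79957561e+02 1.72695227e-04 9.97638289e+01] 29.979431345163903
[-0.11034853 -0.0437514 ]
```

View pics/m2.png

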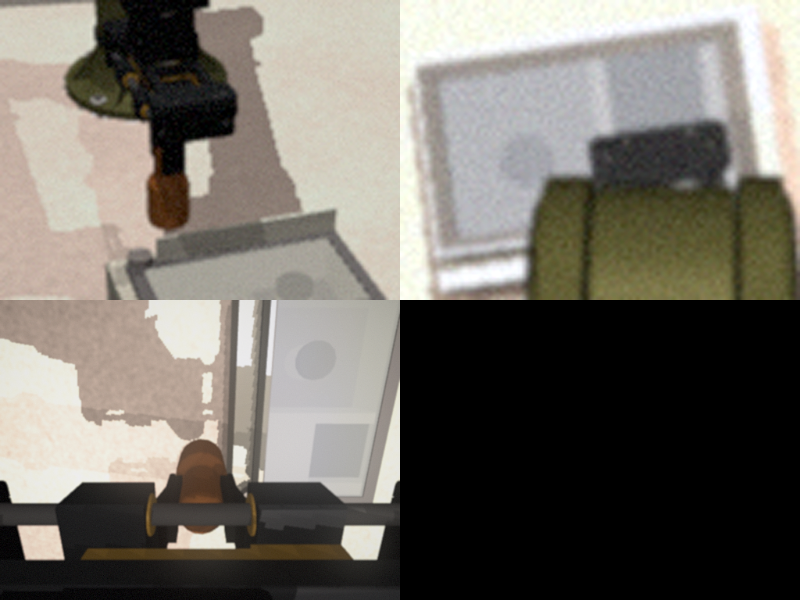

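The stamp hangs upright in front of the lip. In the wrist panel the recess square spans about (310–368, 424–476) and the pot circle is at (316,360). A quick check against my bin pose:

Run:
```python
import pickle
from h import *
w=pickle.load(open("m2.pkl","rb"))["wrist"]
p=np.load("bin.npy");c,n=np.cos(p[2]),np.sin(p[2])
W=lambda b:np.array([p[0]+(c*b[0]-n*b[1])/1e3,p[1]+(n*b[0]+c*b[1])/1e3,b[2]/1e3])
for b in [(1,-10.5,60),(65,-10.5,60),(1,-10.5,45),(65,-10.5,45),(1,-74.5,45),(65,-74.5,45),(33,-42.5,45),(2,46.5,54)]: print(b,proj(w,W(b))*.78125+[0,300])
q=at(w,316/.78125,60/.78125,.054)-p[:2]; print("pot",[c*q[0]+n*q[1],c*q[1]-n*q[0]], q+p[:2])
```

```text
(1, -10.5, 60) [312.19988132 422.49324285]
(65, -10.5, 60) [376.57537871 422.4455975 ]
(1, -10.5, 45) [305.94972158 419.97819489]
(65, -10.5, 45) [366.72441192 419.93402867]
(1, -74.5, 45) [299.17890469 476.46366422]
(65, -74.5, 45) [356.02243674 476.40528673]
(33, -42.5, 45) [331.82736119 449.13978403]
(2, 46.5, 54) [318.0387177  362.10063817]
pot [np.float64(-0.0001880259616932351), np.float64(0.04838532541379445)] [0.55249718 0.08860814]
```

Request:
step_arm(
  delta_pos=[
    [0,0.04,0],
    [0,0.08,0],
    [0,0.12,0],
    [0,0.16,0],
    [0,0.2,0],
    [0,0.24,0],
    [0,0.28,0],
    [0,0.32,0],
    [0,0.36,0],
    [0,0.4,0],
    [0,0.44,0],
    [0,0.48,0],
    [0,0.52,0],
    [0,0.56,0],
    [0,0.6,0],
    [0,0.64,0],
    [0,0.68,0],
    [0,0.715,0],
    [0,0.715,0],
    [0,0.715,0],
  ],
  rot=[
    [0,0,0],
    [0,0,0],
    [0,0,0],
    [0,0,0],
    [0,0,0],
    [0,0,0],
    [0,0,0],
    [0,0,0],
    [0,0,0],
    [0,0,0],
    [0,0,0],
    [0,0,0],
    [0,0,0],
    [0,0,0],
    [0,0,0],
    [0,0,0],
    [0,0,0],
    [0,0,0],
    [0,0,0],
    [0,0,0],
  ],
  gripper=[-1,-1,-1,-1,-1,-1,-1,-1,-1,-1,-1,-1,-1,-1,-1,-1,-1,-1,-1,-1],
)

```text
time_s: 10.42
tool_pos: [0.6002, 0.0041, 0.1496]
tool_rot: [180.0, -0.0, 99.8]
force: [0.1, 0.3, -3.6]
grip_width: 0.0268
grasp_force: 30.0
```

Run:
```python
from cell import env, viewer
import cv2,pickle,numpy as np
a=[]
for n,(x,y,w,h) in {"scene":(190,70,160,120),"wrist":(0,0,512,384)}.items():
    c=viewer.read_camera(n)
    a.append(cv2.convertScaleAbs(cv2.resize(c["img"][y:y+h,x:x+w,::-1],(400,300),interpolation=cv2.INTER_CUBIC),alpha=1.5))
cv2.imwrite("pics/m3.png",np.hstack(a))
o=env.get_obs();p=np.load("bin.npy");cc,s=np.cos(p[2]),np.sin(p[2]);print(o["tool_pos"],o["force"],np.array([[cc,s],[-s,cc]])@(o["tool_pos"][:2]-p[:2]))
```

```text
[0.60000351 0.00409784 0.1496257 ] [ 0.72417845  0.71876938 -2.31810289] [ 0.0322787 -0.0429643]
```

View pics/m3.png

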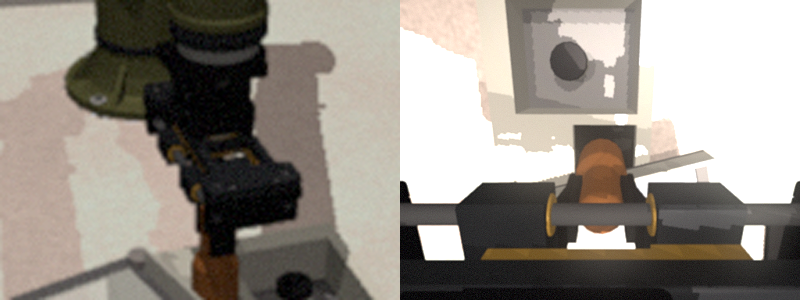

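The flap is open. The wrist panel shows the pot uncovered at (568,62) and the stamp over the recess, so I'll lower, release and retreat.

Request:
step_arm(
  delta_pos=[
    [0,0,0.04],
    [0,0,0.08],
    [0,0,0.11],
    [0,0,0.13],
    [0,0,0.145],
    [0,0,0.15],
    [0,0,0.15],
    [0,0,0.15],
  ],
  rot=[
    [0,0,0],
    [0,0,0],
    [0,0,0],
    [0,0,0],
    [0,0,0],
    [0,0,0],
    [0,0,0],
    [0,0,0],
  ],
  gripper=[-1,-1,-1,-1,-1,-1,-1,-1],
)

```text
time_s: 11.52
tool_pos: [0.6004, 0.0042, 0.1203]
tool_rot: [180.0, -0.0, 99.8]
force: [-2.5, 0.7, 5.9]
grip_width: 0.0267
grasp_force: 30.0
```

Request:
step_arm(
  delta_pos=[
    [0,0,0],
    [0,0,0],
    [0,0,0],
    [0,0,0],
    [0,0,0],
    [0,0,-0.1],
    [0,0,-0.25],
    [0,0,-0.45],
    [0,0,-0.65],
    [0,0,-0.65],
    [0,0,-0.65],
  ],
  rot=[
    [0,0,0],
    [0,0,0],
    [0,0,0],
    [0,0,0],
    [0,0,0],
    [0,0,0],
    [0,0,0],
    [0,0,0],
    [0,0,0],
    [0,0,0],
    [0,0,0],
  ],
  gripper=[0.4,0.4,0.4,0.4,0.4,0.4,0.4,0.4,0.4,0.4,0.4],
)

```text
time_s: 12.9
tool_pos: [0.6001, 0.0041, 0.2501]
tool_rot: [180.0, -0.0, 99.8]
force: [-0.1, 0.6, -0.0]
grip_width: 0.0608
grasp_force: 0.0
```

Run:
```python
from cell import env, viewer
import cv2,pickle,numpy as np
a=[];D={}
for n,(x,y,w,h) in {"scene":(190,90,160,120),"wrist":(128,0,256,192)}.items():
    c=D[n]=viewer.read_camera(n)
    a.append(cv2.convertScaleAbs(cv2.resize(c["img"][y:y+h,x:x+w,::-1],(400,300),interpolation=cv2.INTER_CUBIC),alpha=1.2))
cv2.imwrite("pics/m4.png",np.hstack(a)); pickle.dump(D,open("m4.pkl","wb"))
o=env.get_obs();p=np.load("bin.npy");cc,s=np.cos(p[2]),np.sin(p[2]);print(o["tool_pos"],o["grip_width"],np.array([[cc,s],[-s,cc]])@(o["tool_pos"][:2]-p[:2]))
```

```text
[0.59950928 0.00416859 0.24871519] 0.06106153465686131 [ 0.03180365 -0.04281066]
```

View pics/m4.png

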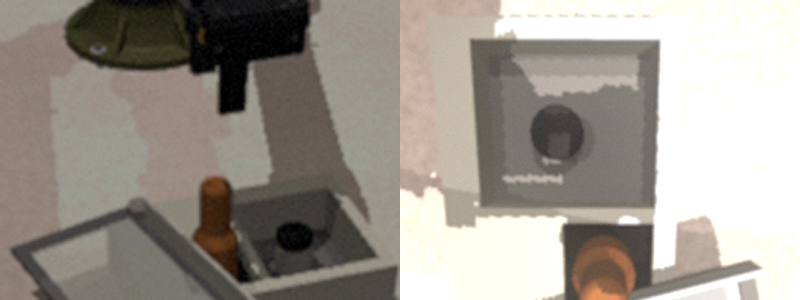

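The stamp stands upright in the recess holding the flap open, and the pot lid is at (557,132) in the wrist panel.

Run:
```python
import pickle
from h import *
D=pickle.load(open("m4.pkl","rb"));p=np.load("bin.npy");c,n=np.cos(p[2]),np.sin(p[2])
for q in [at(D["wrist"],157.5/1.5625-.5+128,132.5/1.5625-.5,.054),at(D["scene"],295.5/2.5-.5+190,237.5/2.5-.5+90,.054)]:
    e=q-p[:2]; print(q,c*e[0]+n*e[1],c*e[1]-n*e[0])
```

```text
[0.55482642 0.08930761] 0.0022261633751455333 0.04867913332274761
[0.5576941  0.08640405] 0.004559173772791667 0.04533080479335421
```

Request:
step_arm(
  delta_pos=[
    [0.2,-0.07,0],
    [0.45,-0.15,0],
    [0.45,-0.15,0.1],
    [0.45,-0.15,0.3],
    [0.45,-0.15,0.5],
    [0.45,-0.15,0.5],
    [0.45,-0.15,0.5],
  ],
  rot=[
    [0,0,0],
    [0,0,0],
    [0,0,0],
    [0,0,0],
    [0,0,0],
    [0,0,0],
    [0,0,0],
  ],
  gripper=[0.4,0.4,0.4,0.4,0.4,0.4,0.4],
)

```text
time_s: 13.88
tool_pos: [0.5558, 0.0877, 0.1505]
tool_rot: [179.9, 0.0, 99.8]
force: [-0.6, -0.1, -0.5]
grip_width: 0.061
grasp_force: 0.0
```

Request:
step_arm(
  delta_pos=[
    [0,0,0.15],
    [0,0,0.3],
    [0,0,0.42],
    [0,0,0.52],
    [0,0,0.57],
    [0,0,0.585],
    [0,0,0.585],
    [0,0,0.585],
    [0,0,0.585],
    [0,0,0.585],
    [0,0,0.585],
    [0,0,0.585],
    [0,0,0.585],
    [0,0,0.585],
  ],
  rot=[
    [0,0,0],
    [0,0,0],
    [0,0,0],
    [0,0,0],
    [0,0,0],
    [0,0,0],
    [0,0,0],
    [0,0,0],
    [0,0,0],
    [0,0,0],
    [0,0,0],
    [0,0,0],
    [0,0,0],
    [0,0,0],
  ],
  gripper=[0.4,0.4,0.4,0.4,0.4,0.4,0.4,0.4,-1,-1,-1,-1,-1,-1],
  squeeze=15,
)

```text
time_s: 15.62
tool_pos: [0.5551, 0.0877, 0.0326]
tool_rot: [-180.0, -0.0, 99.8]
force: [-1.9, -0.5, 1.2]
grip_width: 0.0357
grasp_force: 15.0
```

Request:
step_arm(
  delta_pos=[
    [0,0,-0.1],
    [0,0,-0.25],
    [0,0,-0.42],
    [0,0,-0.6],
    [0.05,0,-0.6],
    [0.2,-0.1,-0.6],
    [0.4,-0.2,-0.6],
    [0.6,-0.3,-0.6],
    [0.8,-0.3,-0.6],
    [0.96,-0.3,-0.6],
    [0.96,-0.3,-0.6],
    [0.96,-0.3,-0.6],
  ],
  rot=[
    [0,0,0],
    [0,0,0],
    [0,0,0],
    [0,0,0],
    [0,0,0],
    [0,0,0],
    [0,0,0],
    [0,0,0],
    [0,0,0],
    [0,0,0],
    [0,0,0],
    [0,0,0],
  ],
  gripper=[-1,-1,-1,-1,-1,-1,-1,-1,-1,-1,-1,-1],
)

```text
time_s: 17.12
tool_pos: [0.4629, 0.2657, 0.1514]
tool_rot: [-179.9, 0.1, 99.8]
force: [0.1, -0.8, -0.5]
grip_width: 0.0356
grasp_force: 15.0
```

Request:
step_arm(
  delta_pos=[
    [0.15,0,0],
    [0.35,-0.02,0],
    [0.52,-0.02,0],
    [0.52,-0.02,0.15],
    [0.52,-0.02,0.3],
    [0.52,-0.02,0.45],
    [0.52,-0.02,0.53],
    [0.52,-0.02,0.58],
    [0.52,-0.02,0.61],
    [0.52,-0.02,0.62],
    [0.52,-0.02,0.62],
    [0.52,-0.02,0.62],
  ],
  rot=[
    [0,0,0],
    [0,0,0],
    [0,0,0],
    [0,0,0],
    [0,0,0],
    [0,0,0],
    [0,0,0],
    [0,0,0],
    [0,0,0],
    [0,0,0],
    [0,0,0],
    [0,0,0],
  ],
  gripper=[-1,-1,-1,-1,-1,-1,-1,-1,-1,-1,-1,-1],
)

```text
time_s: 18.62
tool_pos: [0.442, 0.3688, 0.0292]
tool_rot: [179.9, -0.0, 99.8]
force: [-0.5, 1.0, -1.0]
grip_width: 0.0356
grasp_force: 15.0
```

Request:
step_arm(
  delta_pos=[
    [0,0,0.006],
    [0,0,0.009],
    [0,0,0.009],
    [0,0,0.009],
    [0,0,0.009],
    [0,0,0.009],
    [0,0,0.009],
    [0,0,0.009],
    [0,0,0.009],
    [0,0,-0.1],
    [0,0,-0.3],
    [0,0,-0.6],
    [0,0,-0.8],
    [0,0,-0.8],
    [0,0,-0.8],
  ],
  rot=[
    [0,0,0],
    [0,0,0],
    [0,0,0],
    [0,0,0],
    [0,0,0],
    [0,0,0],
    [0,0,0],
    [0,0,0],
    [0,0,0],
    [0,0,0],
    [0,0,0],
    [0,0,0],
    [0,0,0],
    [0,0,0],
    [0,0,0],
  ],
  gripper=[-1,-1,-1,-1,0.4,0.4,0.4,0.4,0.4,0.4,0.4,0.4,0.4,0.4,0.4],
)

```text
time_s: 20.5
tool_pos: [0.4412, 0.3681, 0.1879]
tool_rot: [-180.0, 0.0, 99.8]
force: [-0.2, 0.1, -0.5]
grip_width: 0.061
grasp_force: 0.0
```

Run:
```python
from cell import env, viewer
import cv2
c=viewer.read_camera("scene")
cv2.imwrite("pics/f.png",cv2.convertScaleAbs(cv2.resize(c["img"][100:250,220:460,::-1],(800,500),interpolation=cv2.INTER_CUBIC),alpha=1.4))
```

```text
(no output)
```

View pics/f.png

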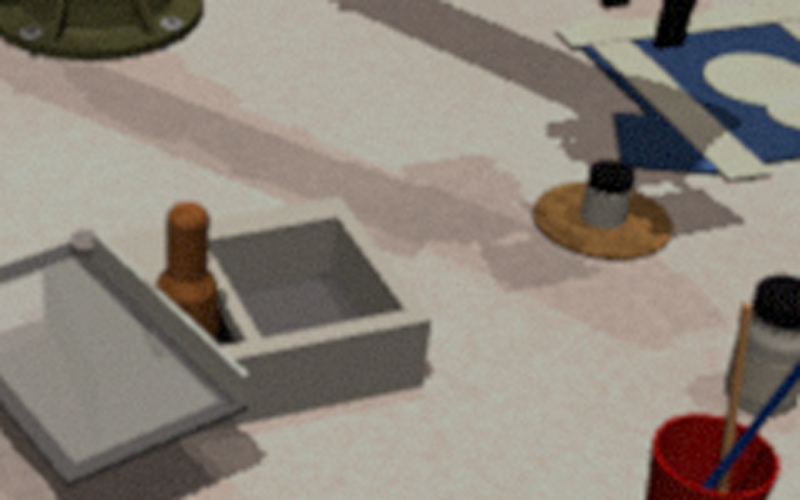

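The pot stands upright in the middle of the coaster at (608,195). The stamp is upright at (190,270) and holds the flap open.

```bash
python3 -c "
from cell import env
print(env.sign_off())"
```

```text
the job is handed in; nothing more can be done
None
```

I handed the job in at about 20.5 s: the last picture shows the stamp standing upright in the recess holding the flap open and the pot upright near the middle of the coaster; `sign_off` returned no verdict.

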